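# Stack the prosthesis tubes in the V-cradle, each layer chocked

## Task

Put the loose prosthesis tubes away in the stacking V-cradle so that none of them can roll: lay every thick silver tube in a V of the cradle, then lift the spacer frame (red handle) up and off its fork and seat it over them with its feet down on the cradle's posts. Lay every thin blue tube in a V on top of the spacer frame, then lift the top chock (yellow handle) off its fork and seat it over those, feet down on the spacer's posts. Tubes should stick out about equally at both ends, and the wax bar, the tape roll and the white wedge stay where they are.

Things in the scene. Friction and masses are not known exactly. Their poses are not given: they have to be found in the camera images.
- v_cradle: V-cradle fixed to the worktop, z up, origin on the worktop under its middle: two light wooden rails, 196 mm along local x, 16 mm wide, middles at y = -48 and +48 mm, open between them but for two 12 mm high ties. Each rail has three upward 90 degree V notches (floor at z = 20, tooth tops at z = 34 mm) at x = -57, 0, +57 mm: a thick tube lies across both rails, along local y.
- lower_v0 (a point): where the middle of a well laid thick tube is (on its axis, 41.2 mm above the cradle's origin), in the V at x = -57 mm of the cradle
- lower_v1 (a point): the same for the cradle's middle V, x = 0
- lower_v2 (a point): the same for the cradle's V at x = +57 mm
- cradle_post (a point): centre of the flat top, z = 53 mm, of one of the four posts at the cradle's rail ends (x = 78 to 98 mm either way, on both rails); they carry the spacer frame's feet. A metal guide cheek on each post's outer side leans outward to 10 mm above it: 3 mm play across the rails. Beside a thick tube in an outer V, 6 mm are free to the post
- spacer_frame: loose frame with a RED handle, 0.3 kg, origin at the centre of its handle bar, z up: two wooden rails like the cradle's (196 mm along x, middles at y = -48, +48 mm). Handle bar across the middle, along local y: 14 mm wide, 16 mm high, 80 mm free between the rails. It hangs on one of the forks at the start, which one varies. Works either way round.
- spacer_foot (a point): centre of the underside of one of the spacer's four feet, 35 mm below its origin; they stand on the cradle's posts: seated, its origin is 88 mm above the cradle's, x and y axes parallel. Inverted Vs under its rails (x = -57, 0, +57 mm, apex 23 mm, tooth tips 35 mm below the origin) fit over the thick tubes with about 2 mm play and centre it
- spacer_post (a point): centre of the flat top, 11.5 mm above the spacer's origin, of one of the four posts at its rail ends (x = 78 to 98 mm either way); they carry the top chock's feet. Guide cheeks as on the cradle's posts
- upper_v0 (a point): where the middle of a well laid thin tube is (on its axis, 2.6 mm above the spacer's origin, along local y), in the upward 90 degree V at x = -44 mm on the spacer's rails (tooth tops 1 mm above its origin); moves with the frame
- upper_v1 (a point): the same for the spacer's V at x = +44 mm
- top_chock: loose frame with a YELLOW handle, 0.24 kg, origin at the centre of its handle bar, z up: handle bar and rail spacing as on the spacer frame, rails flat on top, 2 mm below the origin. Inverted Vs under it (x = -44, +44 mm, apex 26 mm below the origin) fit over the thin tubes with about 2 mm play and centre it. It hangs on the other fork at the start. Works either way round.
- chock_foot (a point): centre of the underside of one of the top chock's four feet, 35 mm below its origin; they stand on the spacer's posts: seated, its origin is 46.5 mm above the spacer's, 134.5 mm above the cradle's
- hang_stand: grey stand fixed to the worktop, origin on the worktop; its local x points away from the robot. Two forks at y = +75 and -75 mm point to -x, each a pair of level 8 mm prongs 60 mm apart (52 mm open between them), turned straight up at x = -20 mm to tips 17 mm above the prongs. Crossbar at x = 145 to 166 mm, up to z = 125 mm. A hanging frame's rails lie just outside the prongs (6 mm play).
- fork_left (a point): left fork (y = +75 mm): middle of the underside of the handle bar hanging there, z = 120 mm; the hanging frame's x axis lies along the stand's. Lift it 20 mm or more, then draw its bar to 45 mm or more on the stand's -x side of this point to take it off
- fork_right (a point): the same on the right fork (y = -75 mm)
- bench_mat: dark foam mat on the worktop on which the tubes lie at the start, 290 x 360 x 10 mm, origin under its middle
- thick_tube_0: thick tube, silvery aluminium, 30 mm in diameter and 150 mm long, smooth and free to roll; the origin is on its axis at mid-length, local x runs along it. It lies on the dark mat at the start; of the three thick tubes between two and three are there, the others are absent (None).
- thick_tube_1: thick tube, silvery aluminium, 30 mm in diameter and 150 mm long, smooth and free to roll; the origin is on its axis at mid-length, local x runs along it. It lies on the dark mat at the start; of the three thick tubes between two and three are there, the others are absent (None).
- thick_tube_2: thick tube, silvery aluminium, 30 mm in diameter and 150 mm long, smooth and free to roll; the origin is on its axis at mid-length, local x runs along it. It lies on the dark mat at the start; of the three thick tubes between two and three are there, the others are absent (None).
- thin_tube_0: thin tube, blue, 22 mm in diameter and 150 mm long, smooth and free to roll; the origin is on its axis at mid-length, local x runs along it. It lies on the dark mat at the start; of the two thin tubes between one and two are there, the others are absent (None).
- thin_tube_1: thin tube, blue, 22 mm in diameter and 150 mm long, smooth and free to roll; the origin is on its axis at mid-length, local x runs along it. It lies on the dark mat at the start; of the two thin tubes between one and two are there, the others are absent (None).
- wax_bar: bystander, loose: ochre bar of wax lying flat, 85 x 35 x 20 mm; origin under its middle
- tape_roll: bystander, loose: roll of beige masking tape lying flat, 105 mm wide, 19 mm high; origin under its middle
- heel_wedge_0: bystander, loose: white heel wedge lying flat, 56 x 60 x 10 mm; origin under its middle

How it is judged (in metres and radians):
On the way, in this order (a step that is already met when the one before it is completed fails the run):
1. every thick tube lies in a V of the cradle (z of thick_tube_0 in the frame of v_cradle between 0.0362 and 0.0462 m and y of thick_tube_0 in the frame of v_cradle between -0.018 and 0.018 m and angle between the x axis of each of thick_tube_0, thick_tube_1, thick_tube_2 and the y axis of v_cradle, either way round below 0.08 rad and (x of thick_tube_0 in the frame of v_cradle between -0.062 and -0.052 m or x of thick_tube_0 in the frame of v_cradle between -0.005 and 0.005 m or x of thick_tube_0 in the frame of v_cradle between 0.052 and 0.062 m) and z of thick_tube_1 in the frame of v_cradle between 0.0362 and 0.0462 m and y of thick_tube_1 in the frame of v_cradle between -0.018 and 0.018 m and (x of thick_tube_1 in the frame of v_cradle between -0.062 and -0.052 m or x of thick_tube_1 in the frame of v_cradle between -0.005 and 0.005 m or x of thick_tube_1 in the frame of v_cradle between 0.052 and 0.062 m) and z of thick_tube_2 in the frame of v_cradle between 0.0362 and 0.0462 m and y of thick_tube_2 in the frame of v_cradle between -0.018 and 0.018 m and (x of thick_tube_2 in the frame of v_cradle between -0.062 and -0.052 m or x of thick_tube_2 in the frame of v_cradle between -0.005 and 0.005 m or x of thick_tube_2 in the frame of v_cradle between 0.052 and 0.062 m)), for 0.2 s.
2. the spacer frame is seated over the thick tubes, feet on the cradle's posts (all of step 1 and z of spacer_frame in the frame of v_cradle between 0.085 and 0.091 m and y of spacer_frame in the frame of v_cradle between -0.012 and 0.012 m and x of spacer_frame in the frame of v_cradle between -0.007 and 0.007 m and angle between the x axis of spacer_frame and the x axis of v_cradle, either way round below 0.08 rad and angle between spacer_frame's own z axis and vertical below 0.06 rad), for 0.2 s.
3. every thin tube lies in a V of the seated spacer frame (z of spacer_frame in the frame of v_cradle between 0.085 and 0.091 m and y of spacer_frame in the frame of v_cradle between -0.012 and 0.012 m and x of spacer_frame in the frame of v_cradle between -0.007 and 0.007 m and angle between the x axis of spacer_frame and the x axis of v_cradle, either way round below 0.08 rad and angle between spacer_frame's own z axis and vertical below 0.06 rad and z of thin_tube_0 in the frame of spacer_frame between -0.0024 and 0.0076 m and y of thin_tube_0 in the frame of spacer_frame between -0.018 and 0.018 m and angle between the x axis of each of thin_tube_0, thin_tube_1 and the y axis of spacer_frame, either way round below 0.08 rad and (x of thin_tube_0 in the frame of spacer_frame between -0.049 and -0.039 m or x of thin_tube_0 in the frame of spacer_frame between 0.039 and 0.049 m) and z of thin_tube_1 in the frame of spacer_frame between -0.0024 and 0.0076 m and y of thin_tube_1 in the frame of spacer_frame between -0.018 and 0.018 m and (x of thin_tube_1 in the frame of spacer_frame between -0.049 and -0.039 m or x of thin_tube_1 in the frame of spacer_frame between 0.039 and 0.049 m)), for 0.2 s.
4. the top chock is seated over the thin tubes, feet on the spacer frame's posts (all of step 3 and z of top_chock in the frame of spacer_frame between 0.0435 and 0.0495 m and y of top_chock in the frame of spacer_frame between -0.012 and 0.012 m and x of top_chock in the frame of spacer_frame between -0.007 and 0.007 m and angle between the x axis of top_chock and the x axis of spacer_frame, either way round below 0.08 rad and angle between top_chock's own z axis and vertical below 0.06 rad), for 0.2 s.
At the end, for the whole second after the job is handed in: Each thick tube in a cradle V, each thin tube in a V on the spacer (5 mm, 0.08 rad, mid-length within 18 mm of the middle); spacer seated on cradle, top chock on spacer (height 3 mm, 7 mm along the rails, 12 mm across, 0.06 rad level, 0.08 rad turn, either way round); all at rest (all of step 1 and all of step 4 and linear speed of each of thick_tube_0, thick_tube_1, thick_tube_2, thin_tube_0, thin_tube_1, spacer_frame, top_chock below 0.02 m/s); the robot touches nothing.
It fails at once if a bystander (wax bar, tape roll or wedge) is moved by more than 30 mm (distance of any of wax_bar, tape_roll, heel_wedge_0 from where it was at the start of the episode above 0.03 m).
Of thick_tube_0, thick_tube_1, thick_tube_2 only 2 to 3 are there at a start; the rules pass over those that are not, and their reading is None.
Of thin_tube_0, thin_tube_1 only 1 to 2 are there at a start; the rules pass over those that are not, and their reading is None.
At some moment in a run one of spacer_frame, top_chock may be knocked a few centimetres aside while the robot is not near it.
It also fails if it takes over 208 s, if anything falls off the work surface, if the arm or the gripper's body presses on something with over 40 N, if the wrist force passes 120 N, or if a joint passes its speed limit or range.

## Robot

A 6-joint arm with a two-finger parallel gripper is mounted at the origin on a cart in front of the work surface, level with it; the furniture and walls round the work are solid. World frame = base frame: x ahead of the robot, y to its left, z up, the work surface at z = 0. Lengths are in mm, angles in rad, forces in N, time in s.
With the tool pointing down it reaches from about 300 to 775 mm from the base axis. Payload 14.6 kg.
Tool frame: the origin (TCP) lies midway between the tips of the shut fingers; the grasp point (between the pads) lies 19 mm behind it; z points along the fingers, y is the line along which they close (so a half turn about z gives the same grasp; the last joint's range is limited). The gripper opens to 94 mm and grips with 3 to 60 N. Pads are 16 mm wide; open, the fingers measure 119 mm over their backs; the gripper's body (75 mm by 177 mm) begins 78 mm behind the grasp point.
Start: joints at [1.252, 0.3, 1.521, -0, 1.321, -0.067], TCP at [137.029, 532.646, 205.446] pointing down, gripper open.
Joint ranges: [-3.03, 3.03], [-0.79, 2.21], [0.23, 2.52], [-1.04, 4.18], [0, 3.07], [-2.55, 2.55]. Speed limits (rad/s): [2.22, 2.22, 2.57, 3.14, 3.14, 3.14].

## Interface

Orientations are given as [roll, pitch, yaw] about the fixed x, y, z axes, in that order (R = Rz(yaw) Ry(pitch) Rx(roll)).
In Python, from cell import manip, camera gives the robot as it stands.
- The arm moves only by the tool move_arm, never from a script. Its arguments are lists of equal length, an entry for each row: "dp": the shift along the world's x, y, z in mm, a list of three; "rotation": the turn, a rotation vector about the world's x, y, z in rad, a list of three; "hand": the opening, from 0 (shut) to 1 (fully open). A call has 1 to 10 rows; each row shifts and turns the commanded pose from where the row before left it; what a row does not reach is not made up. A row lasts 1/8 s, in which the tool goes at most 62.5 mm and 10.7 degrees, less where a joint would pass 70% of its speed; a pose out of reach is approached as far as the arm can. A call with a gripper value outside its range is refused whole. The fingers move at their own pace and stop on an object; "newtons" is the grip in N (left out, the last holds). Time passes only in rows, so rows that do not move let the fingers close. It gives the time, the measured TCP pose, the force, the opening and the grip force at its end, in the units of the state.
- manip.read_state(): the state, without advancing time (a new reading comes with each control period).
- camera(name): name is "scene" or "top" or "wrist"; returns a dict with "image" (480x640x3 uint8, red, green, blue), "fx", "fy", "cx", "cy" (pixels), "R" (3x3) and "t" (3): a world point X has camera coordinates R X + t; the wrist camera has in their place "mount" (4x4, takes a point from camera to tool coordinates, whose origin is the TCP and whose axes are the flange's). Camera axes: x right, y down, z forward; pixel columns grow to the right and rows downward; lengths in mm; the calibration is good to about 2 mm. The wrist camera is an equidistant fisheye: a pixel r from the principal point sees the ray r / f radians off the axis. A picture is of the moment at which its call begins: read the wrist's pose just before it. There is no depth.
- manip.sign_off(): hands the job in; it is judged then, once.
The state is a dict: "clock": time; "joints": joint angles; "qd": joint speeds; "effort": joint torques, N m; "eef_pos": TCP position; "eef_rot": TCP orientation; "wrist_force": force on the tool from outside, world axes, zero at the start; "moment": the same for the moment, N m; "finger_gap": finger opening in mm; "finger_force": force on a finger pad.
Only numpy, scipy, OpenCV 4.12 (cv2) and the standard library are available. Lean on these libraries where they do the work, as an engineer would, in place of code of your own. Each camera call takes 0.05 s, during which the arm holds its last target. There are 200 camera calls.

## Working session

There is one attempt and no reset: what is moved stays moved. The work goes in short steps, Python scripts to look and compute and a tool call to move; the robot and the scene stay as the last step left them, time stands still between calls to the robot, and variables do not carry over. Pictures are saved under pics/ and viewed, at most 14 in all, crops included, and the job is handed in when it is done.

Besides the shell and the picture viewer there is one more tool, called after ">>>" by a JSON object that holds its "method" and its "body", one argument or row to a line. move_arm: Moves the arm, as the interface text tells. Its arguments: {"type":"object","properties":{"dp":{"type":"array","items":{"type":"array","items":{"type":"number"}}},"rotation":{"type":"array","items":{"type":"array","items":{"type":"number"}}},"hand":{"type":"array","items":{"type":"number"}},"newtons":{"type":"number"}},"required":["dp","rotation","hand"]}

```bash
ls; mkdir -p pics; python3 - <<'E'
from cell import manip, camera
import cv2, numpy as np, pickle
print(manip.read_state())
for n in ("scene","top"):
    c=camera(n); pickle.dump(c,open(f"{n}0.pkl","wb"))
    cv2.imwrite(f"pics/{n}0.png",c["image"][:,:,::-1])
    print(n,{k:np.round(v,3).tolist() for k,v in c.items() if k!="image"})
E
```

```text
pics
{'clock': 0.0, 'joints': array([ 1.25242199e+00,  3.00450087e-01,  1.52160656e+00, -8.21405411e-06,
        1.32070418e+00, -6.65894871e-02]), 'qd': array([-0.00072721,  0.00232093,  0.00016877, -0.00146527,  0.00053124,
       -0.00137041]), 'effort': array([-1.27234311e-03, -5.31802154e+01, -3.52727008e+01,  7.08389143e-02,
        2.42983026e-02, -7.53732411e-05]), 'eef_pos': array([136.93622744, 532.39669868, 204.88708115]), 'eef_rot': array([-3.14042654e+00, -6.97920353e-05,  2.88980980e+00]), 'wrist_force': array([ 0.54090149, -0.01725167, -0.20259067]), 'moment': array([-0.00616491,  0.0141536 , -0.041102  ]), 'finger_force': 0.0, 'finger_gap': 94.03296901469159}
scene {'fx': 583.706, 'fy': 583.706, 'cx': 319.625, 'cy': 233.453, 'R': [[-0.195, -0.981, -0.013], [-0.77, 0.162, -0.617], [0.608, -0.11, -0.787]], 't': [94.106, 506.495, 1439.737]}
top {'fx': 493.518, 'fy': 493.518, 'cx': 319.978, 'cy': 237.787, 'R': [[-0.02, -1.0, -0.002], [-0.981, 0.02, -0.192], [0.192, -0.001, -0.981]], 't': [-14.653, 577.17, 1204.692]}
```

View pics/top0.png

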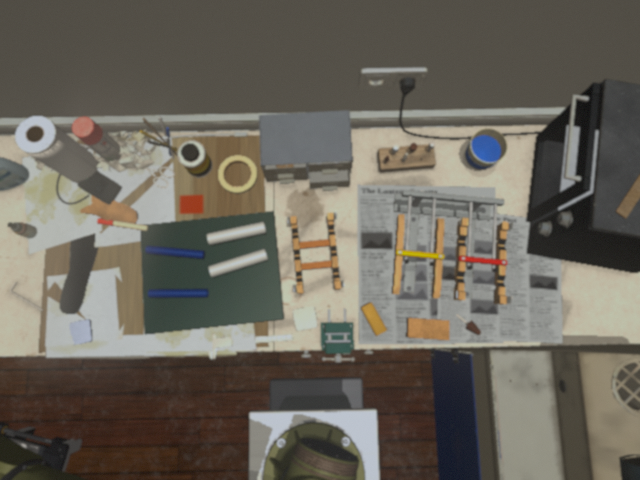

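View pics/scene0.png

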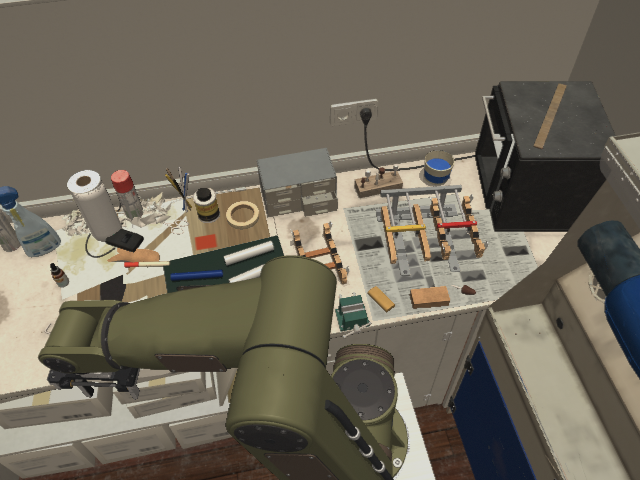

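The top view shows two silver tubes at (236,233) and (238,263), two blue at (175,253) and (178,293), the cradle at (316,254), yellow and red handles at (418,255) and (483,262), the tape at (238,173), the wax at (374,318) and the wedge at (305,318).

```bash
cat > h.py <<'E'
import numpy as np, cv2
from cell import manip, camera
def ray(c,uv,z):
    uv=np.atleast_2d(np.asarray(uv,float)); R=np.array(c["R"]); t=np.array(c["t"])
    d=np.c_[(uv[:,0]-c["cx"])/c["fx"],(uv[:,1]-c["cy"])/c["fy"],np.ones(len(uv))]@R
    o=-R.T@t
    return o+d*((z-o[2])/d[:,2])[:,None]
def proj(c,X):
    p=np.atleast_2d(X)@np.array(c["R"]).T+c["t"]
    return np.c_[c["fx"]*p[:,0]/p[:,2]+c["cx"],c["fy"]*p[:,1]/p[:,2]+c["cy"]]
def blobs(c,lo,hi,box,amin=60):
    """HSV blobs in box (u0,v0,u1,v1): list of Nx2 contour-filled pixel sets"""
    hsv=cv2.cvtColor(c["image"],cv2.COLOR_RGB2HSV); m=cv2.inRange(hsv,np.array(lo),np.array(hi))
    k=np.zeros_like(m); u0,v0,u1,v1=box; k[v0:v1,u0:u1]=m[v0:v1,u0:u1]
    n,l,s,_=cv2.connectedComponentsWithStats(k)
    return [np.argwhere(l==i)[:,::-1] for i in range(1,n) if s[i,4]>=amin]
def rect(c,px,z):
    """centre, (long,short), long-axis angle of a pixel set cast on plane z"""
    r=cv2.minAreaRect(ray(c,px,z)[:,:2].astype(np.float32)); (x,y),(w,h),a=r; a=np.radians(a)
    if h>w: w,h,a=h,w,a+np.pi/2
    a=(a+np.pi/2)%np.pi-np.pi/2
    return np.round([x,y,w,h],1).tolist()+[round(float(a),3)]
E
python3 - <<'E'
from h import *; import pickle
c=pickle.load(open("top0.pkl","rb"))
for n,lo,hi,b,z in [("silver",(0,0,140),(180,40,255),(195,215,275,285),25),("blue",(100,120,40),(130,255,255),(140,235,225,310),21),
 ("yellow",(24,150,120),(35,255,255),(390,240,450,275),136),("red",(0,180,120),(6,255,255),(450,240,520,280),136),("red",(174,180,120),(180,255,255),(450,240,520,280),136),
 ("woodC",(8,90,120),(22,255,255),(285,205,350,300),40),("woodF",(8,90,120),(22,255,255),(390,205,515,310),135),("wax",(8,90,120),(25,255,255),(360,295,395,340),20)]:
    for p in blobs(c,lo,hi,b,30): print(n,len(p),p.mean(0).round(),rect(c,p,z))
im=c["image"][:,:,::-1]
cv2.imwrite("pics/crop1.png",cv2.resize(im[200:340,280:520],None,fx=3.3,fy=3.3,interpolation=cv2.INTER_CUBIC))
E
```

```text
silver 529 [236. 232.] [601.6, 194.6, 153.0, 24.7, -1.375]
silver 549 [238. 262.] [522.5, 188.8, 153.0, 24.9, -1.282]
blue 318 [180. 252.] [552.7, 344.2, 129.2, 19.1, 1.459]
blue 425 [179. 293.] [447.7, 341.7, 149.7, 18.0, 1.551]
yellow 162 [419. 254.] [517.1, -261.6, 87.7, 12.0, 1.453]
red 120 [484. 260.] [499.2, -410.7, 80.2, 10.5, 1.485]
woodC 67 [330. 218.] [630.6, -53.5, 29.5, 15.7, -0.023]
woodC 76 [293. 222.] [623.2, 43.1, 32.1, 15.6, -0.011]
woodC 338 [314. 243.] [570.0, -10.1, 109.4, 29.6, -1.484]
woodC 341 [316. 264.] [513.1, -14.6, 109.3, 29.3, -1.488]
woodC 67 [337. 283.] [461.9, -67.2, 25.5, 15.3, -0.025]
woodC 69 [299. 287.] [452.5, 29.1, 29.3, 16.2, 0.152]
woodF 495 [398. 254.] [519.5, -213.7, 189.4, 21.1, -0.133]
woodF 233 [440. 237.] [558.0, -308.4, 87.7, 25.9, -0.04]
woodF 116 [464. 227.] [582.5, -371.1, 43.1, 16.0, -0.184]
woodF 105 [504. 230.] [571.1, -467.0, 41.8, 16.6, -0.325]
woodF 67 [462. 251.] [523.6, -363.1, 22.4, 14.3, -0.074]
woodF 64 [502. 255.] [512.1, -457.2, 22.3, 14.2, -0.092]
woodF 270 [438. 278.] [460.5, -301.4, 93.7, 17.6, -0.13]
woodF 71 [462. 266.] [487.0, -359.4, 25.1, 15.8, -0.236]
woodF 69 [502. 270.] [475.3, -453.9, 24.4, 14.1, -0.089]
woodF 102 [461. 291.] [427.8, -353.5, 37.9, 14.0, -0.073]
woodF 112 [502. 295.] [416.5, -448.5, 38.4, 16.7, 0.108]
wax 403 [373. 319.] [372.0, -157.6, 81.1, 32.1, 0.474]
```

View pics/crop1.png

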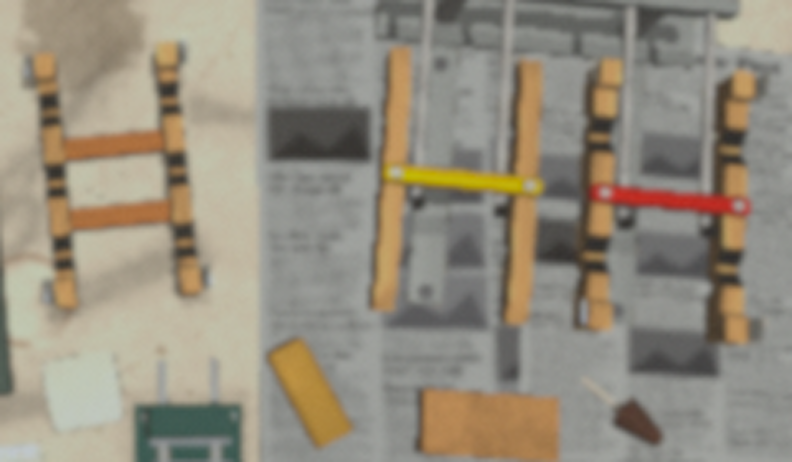

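The crop shows the cradle's four post tops at about (293,220), (331,217), (300,289) and (337,284). The spacer (red) is on the right fork and the chock (yellow) on the left.

```bash
python3 - <<'E'
from h import *; import pickle
c=pickle.load(open("top0.pkl","rb"))
P=ray(c,[(293,220.3),(330.9,216.7),(299.7,288.8),(337.3,284.2)],53)[:,:2]
print(P.round(1), P.mean(0).round(1)); print([np.linalg.norm(P[0]-P[2]),np.linalg.norm(P[1]-P[3]),np.linalg.norm(P[0]-P[1])])
d=(P[0]+P[1]-P[2]-P[3]); print("yaw",np.arctan2(d[1],d[0]))
for b in blobs(c,(100,70,25),(130,255,255),(130,235,225,310),30): print(len(b),rect(c,b,21),b.min(0),b.max(0))
E
```

```text
[[624.7  42.3]
 [632.2 -55.6]
 [447.9  27.2]
 [457.6 -67.5]] [540.6 -13.4]
[np.float64(177.37927584057354), np.float64(175.0215171031013), np.float64(98.21118308110836)]
yaw 0.07673537009648024
495 [554.2, 354.5, 156.0, 23.6, 1.459] [145 246] [204 258]
541 [447.7, 342.8, 157.1, 23.1, 1.551] [147 288] [208 297]
```

>>> {"method": "move_arm", "body": {
  "dp": [
    [50,-35,0],
    [50,-35,0],
    [50,-35,0],
    [50,-35,0],
    [50,-35,0],
    [50,-35,0],
    [50,-35,0],
    [50,-35,0],
    [50,-35,0],
    [15,-23,0]
  ],
  "rotation": [
    [0,0,-0.16],
    [0,0,-0.16],
    [0,0,-0.16],
    [0,0,-0.16],
    [0,0,-0.16],
    [0,0,-0.16],
    [0,0,-0.163],
    [0,0,0],
    [0,0,0],
    [0,0,0]
  ],
  "hand": [1,1,1,1,1,1,1,1,1,1],
  "newtons": 15
}}

```text
clock: 1.35
eef_pos: [603.8, 192.4, 204.3]
eef_rot: [-3.14, 0.0, 1.765]
wrist_force: [-0.4, 0.3, -0.4]
finger_gap: 94.0
finger_force: 0.0
```

```bash
cat >> h.py <<'E'
from scipy.spatial.transform import Rotation as Ro
def wrist():
    s=manip.read_state(); c=camera("wrist")
    T=np.eye(4); T[:3,:3]=Ro.from_euler("xyz",s["eef_rot"]).as_matrix(); T[:3,3]=s["eef_pos"]
    c["T"]=T@np.array(c["mount"]); return c
def wray(c,uv,z):
    uv=np.atleast_2d(np.asarray(uv,float)); a=np.c_[(uv[:,0]-c["cx"])/c["fx"],(uv[:,1]-c["cy"])/c["fy"]]
    r=np.linalg.norm(a,axis=1)+1e-9
    d=np.c_[a*(np.sin(r)/r)[:,None],np.cos(r)]@c["T"][:3,:3].T; o=c["T"][:3,3]
    return o+d*((z-o[2])/d[:,2])[:,None]
E
python3 - <<'E'
from h import *
c=wrist(); cv2.imwrite("pics/w1.png",c["image"][:,:,::-1]); print(c["fx"],c["cx"],c["cy"],c["T"].round(2))
E
```

```text
371.64829954431775 317.17539134245953 239.53397796169216 [[ 9.8000e-01  1.8000e-01  5.0000e-02  5.8995e+02]
 [ 1.9000e-01 -9.4000e-01 -2.8000e-01  2.7389e+02]
 [-0.0000e+00  2.8000e-01 -9.6000e-01  3.8304e+02]
 [ 0.0000e+00  0.0000e+00  0.0000e+00  1.0000e+00]]
```

View pics/w1.png

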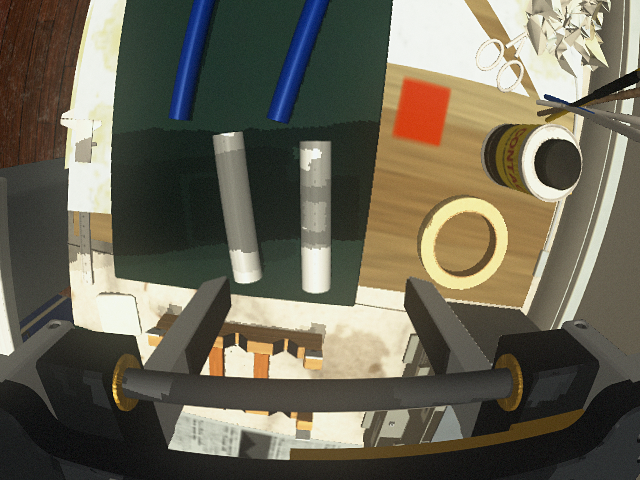

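The wrist view shows the target tube running from (315,141) to (316,292), and the other silver tube from (228,132) to (249,283).

```bash
cat > wb.py <<'E'
from h import *
def wtubes(lo,hi,z,box=(0,0,640,300),amin=1500):
    c=wrist(); out=[]
    hsv=cv2.cvtColor(c["image"],cv2.COLOR_RGB2HSV)
    for p in blobs(c,lo,hi,box,amin):
        r=cv2.minAreaRect(wray(c,p,z)[:,:2].astype(np.float32)); out.append((p.mean(0).round().tolist(),np.round(r[0],1).tolist(),np.round(r[1],1).tolist(),round(r[2],1)))
    return out
E
python3 - <<'E'
from wb import *
for o in wtubes((0,0,80),(180,50,255),25,(200,120,345,297)): print(o)
c=wrist(); print(wray(c,[(315,141),(316,292),(228,132),(249,283)],25).round(1))
E
```

```text
([237.0, 205.0], [525.1, 185.2], [31.4, 157.9], 16.6)
([316.0, 217.0], [609.7, 188.4], [50.8, 163.0], 10.9)
[[588.4 266.5  25. ]
 [618.8 114.1  25. ]
 [503.6 261.   25. ]
 [547.4 110.2  25. ]]
```

>>> {"method": "move_arm", "body": {
  "dp": [
    [0,-1,-50],
    [0,0,-50],
    [0,0,-50],
    [0,0,-30],
    [0,0,-10],
    [0,0,0],
    [0,0,0],
    [0,0,0],
    [0,0,0],
    [0,0,0]
  ],
  "rotation": [
    [0,0,0],
    [0,0,0],
    [0,0,0],
    [0,0,0],
    [0,0,0],
    [0,0,0],
    [0,0,0],
    [0,0,0],
    [0,0,0],
    [0,0,0]
  ],
  "hand": [1,1,1,1,1,0.2,0.2,0.2,0.2,0.2],
  "newtons": 20
}}

```text
clock: 2.75
eef_pos: [602.1, 193.7, 15.7]
eef_rot: [3.141, -0.0, 1.767]
wrist_force: [-0.7, -0.3, -0.7]
finger_gap: 47.5
finger_force: 0.0
```

>>> {"method": "move_arm", "body": {
  "dp": [
    [0,0,0],
    [0,0,0],
    [0,0,0],
    [0,0,40],
    [0,0,50],
    [-1,-40,10],
    [-1,-50,0],
    [-1,-50,0],
    [-1,-50,0],
    [-1,-10,0]
  ],
  "rotation": [
    [0,0,0],
    [0,0,0],
    [0,0,0],
    [0,0,0],
    [0,0,0],
    [0,0,-0.06],
    [0,0,-0.057],
    [0,0,0],
    [0,0,0],
    [0,0,0]
  ],
  "hand": [0.2,0.2,0.2,0.2,0.2,0.2,0.2,0.2,0.2,0.2]
}}

```text
clock: 4.0
eef_pos: [596.8, -8.9, 115.3]
eef_rot: [-3.141, 0.0, 1.647]
wrist_force: [0.0, 1.4, -1.0]
finger_gap: 29.4
finger_force: 20.0
```

```bash
python3 - <<'E'
from h import *; import pickle
c=wrist(); pickle.dump(c,open("w2.pkl","wb")); cv2.imwrite("pics/w2.png",c["image"][:,:,::-1])
E
```

```text
(no output)
```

View pics/w2.png

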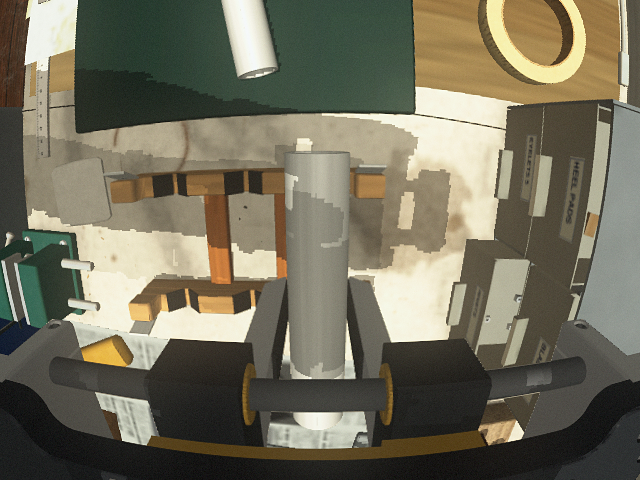

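The left rail is visible, with its posts at about (123,188) and (370,186). The held tube covers the outer V.

```bash
python3 - <<'E'
from h import *; import pickle
c=pickle.load(open("w2.pkl","rb"))
P=wray(c,[(123,188),(370,186),(143,307)],53);print(P.round(1))
d=P[1]-P[0];print(np.linalg.norm(d),np.arctan2(d[1],d[0]))
for n,b in(("L",(105,178,137,206)),("R",(354,174,390,200))):
  for p in blobs(c,(6,90,90),(24,255,255),b,100): q=wray(c,p,53); print(n,len(p),p.min(0),p.max(0),q.mean(0).round(1),q.min(0).round(1),q.max(0).round(1))
m=ray(pickle.load(open("top0.pkl","rb")),[(218,240)],12)
E
```

```text
[[455.8  31.7  53. ]
 [629.6  42.7  53. ]
 [465.5 -61.5  53. ]]
174.13691628884013 0.06347594676830855
L 584 [110 179] [136 202] [455.9  29.6  53. ] [444.3  21.   53. ] [466.9  38.5  53. ]
R 782 [354 174] [385 198] [629.2  42.8  53. ] [618.3  34.1  53. ] [640.1  51.4  53. ]
```

>>> {"method": "move_arm", "body": {
  "dp": [
    [4,3,0],
    [0,0,-30],
    [0,0,-30],
    [0,0,-12],
    [0,0,-5],
    [0,0,-4],
    [0,0,0]
  ],
  "rotation": [
    [0,0,0],
    [0,0,0],
    [0,0,0],
    [0,0,0],
    [0,0,0],
    [0,0,0],
    [0,0,0]
  ],
  "hand": [0.2,0.2,0.2,0.2,0.2,0.2,0.2]
}}

```text
clock: 4.92
eef_pos: [601.3, -3.3, 34.9]
eef_rot: [3.141, 0.0, 1.65]
wrist_force: [-0.2, -0.1, -1.1]
finger_gap: 29.4
finger_force: 20.0
```

>>> {"method": "move_arm", "body": {
  "dp": [
    [0,0,-2],
    [0,0,-1],
    [0,0,0],
    [0,0,0],
    [0,0,0],
    [0,0,0]
  ],
  "rotation": [
    [0,0,0],
    [0,0,0],
    [0,0,0],
    [0,0,0],
    [0,0,0],
    [0,0,0]
  ],
  "hand": [0.2,0.2,0.2,0.5,0.5,0.5]
}}

```text
clock: 5.68
eef_pos: [601.1, -3.3, 31.4]
eef_rot: [3.142, -0.0, 1.65]
wrist_force: [-0.6, 0.1, 0.8]
finger_gap: 46.7
finger_force: 0.0
```

>>> {"method": "move_arm", "body": {
  "dp": [
    [0,0,50],
    [0,0,40],
    [-10,40,0],
    [-20,50,0],
    [-20,50,0],
    [-20,40,0],
    [-6,10,-30],
    [0,0,-50],
    [0,0,-20],
    [0,0,-6]
  ],
  "rotation": [
    [0,0,0],
    [0,0,0],
    [0,0,0.1],
    [0,0,0.105],
    [0,0,0],
    [0,0,0],
    [0,0,0],
    [0,0,0],
    [0,0,0],
    [0,0,0]
  ],
  "hand": [0.5,0.5,0.8,0.9,0.9,0.9,0.9,0.9,0.9,0.9]
}}

```text
clock: 6.92
eef_pos: [524.5, 186.5, 14.3]
eef_rot: [-3.14, -0.0, 1.855]
wrist_force: [-0.5, 0.0, 1.3]
finger_gap: 84.5
finger_force: 0.0
```

>>> {"method": "move_arm", "body": {
  "dp": [
    [0,0,0],
    [0,0,0],
    [0,0,0],
    [0,0,0],
    [0,0,0],
    [0,0,0],
    [0,0,0],
    [0,0,0],
    [0,0,0]
  ],
  "rotation": [
    [0,0,0],
    [0,0,0],
    [0,0,0],
    [0,0,0],
    [0,0,0],
    [0,0,0],
    [0,0,0],
    [0,0,0],
    [0,0,0]
  ],
  "hand": [0.2,0.2,0.2,0.2,0.2,0.2,0.2,0.2,0.2]
}}

```text
clock: 8.05
eef_pos: [525.0, 186.6, 15.5]
eef_rot: [-3.142, -0.0, 1.855]
wrist_force: [-0.8, -0.8, 1.8]
finger_gap: 29.5
finger_force: 20.0
```

>>> {"method": "move_arm", "body": {
  "dp": [
    [0,0,50],
    [0,0,50],
    [-8,-40,0],
    [-10,-55,0],
    [-10,-55,0],
    [-10,-53,0],
    [0,0,-20],
    [0,0,-40],
    [0,0,-16],
    [0,0,-4]
  ],
  "rotation": [
    [0,0,0],
    [0,0,0],
    [0,0,-0.105],
    [0,0,-0.105],
    [0,0,0],
    [0,0,0],
    [0,0,0],
    [0,0,0],
    [0,0,0],
    [0,0,0]
  ],
  "hand": [0.2,0.2,0.2,0.2,0.2,0.2,0.2,0.2,0.2,0.2]
}}

```text
clock: 9.3
eef_pos: [486.9, -16.2, 35.1]
eef_rot: [-3.14, -0.0, 1.645]
wrist_force: [-0.7, 0.4, -0.3]
finger_gap: 29.6
finger_force: 20.0
```

>>> {"method": "move_arm", "body": {
  "dp": [
    [0,0,-2],
    [0,0,-1],
    [0,0,0]
  ],
  "rotation": [
    [0,0,0],
    [0,0,0],
    [0,0,0]
  ],
  "hand": [0.2,0.2,0.2]
}}

```text
clock: 9.68
eef_pos: [487.3, -16.3, 33.0]
eef_rot: [3.141, 0.0, 1.645]
wrist_force: [0.2, -1.3, -1.8]
finger_gap: 29.5
finger_force: 20.0
```

>>> {"method": "move_arm", "body": {
  "dp": [
    [0,0,-1],
    [0,0,0],
    [0,0,0],
    [0,0,0],
    [0,0,50],
    [0,0,50],
    [0,0,50],
    [28,-45,10],
    [27,-50,0],
    [0,0,0]
  ],
  "rotation": [
    [0,0,0],
    [0,0,0],
    [0,0,0],
    [0,0,0],
    [0,0,0],
    [0,0,0],
    [0,0,0],
    [0,0,0],
    [0,0,0],
    [0,0,0]
  ],
  "hand": [0.2,0.5,0.5,0.5,0.5,0.5,0.5,0.8,1,1]
}}

```text
clock: 10.92
eef_pos: [542.7, -114.0, 190.9]
eef_rot: [-3.141, 0.0, 1.642]
wrist_force: [-0.1, -0.4, -0.0]
finger_gap: 73.6
finger_force: 0.0
```

```bash
python3 - <<'E'
from h import *; import pickle
print(manip.read_state()["eef_pos"])
c=wrist(); pickle.dump(c,open("w3.pkl","wb")); cv2.imwrite("pics/w3.png",c["image"][:,:,::-1])
t=camera("top"); pickle.dump(t,open("top3.pkl","wb")); cv2.imwrite("pics/top3.png",t["image"][:,:,::-1])
E
```

```text
[ 542.66507117 -113.95631196  190.88664237]
```

View pics/w3.png

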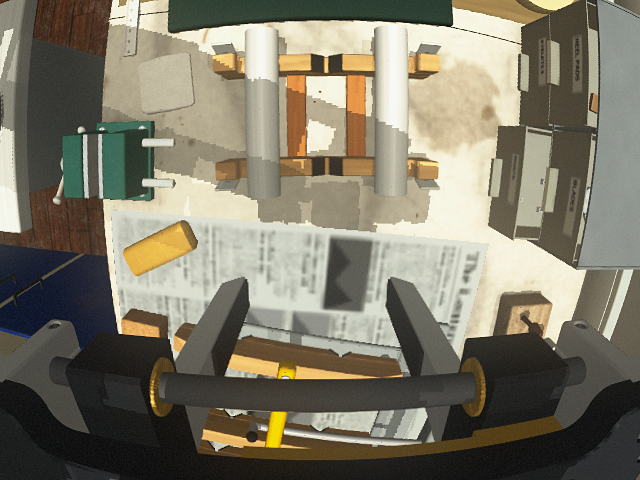

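Both silver tubes lie across both rails in the outer Vs. Their ends are at (262,28)–(264,198) and (391,27)–(392,195), and the post blobs are near (227,66), (431,64), (227,168) and (429,167).

```bash
python3 - <<'E'
from h import *; import pickle
c=pickle.load(open("w3.pkl","rb"))
for b in[(205,50,246,80),(409,50,445,80),(205,155,246,184),(408,155,445,182)]:
  for p in blobs(c,(6,80,90),(24,255,255),b,60): q=wray(c,p,53); print(len(p),p.min(0),p.max(0),((q.min(0)+q.max(0))/2).round(1),np.ptp(q,axis=0).round(1))
T=wray(c,[(262,28),(264,198),(391,27),(392,195)],41);print(T.round(1),T.mean(0))
t=pickle.load(open("top3.pkl","rb"))
for n,lo,hi,b,z in[("yellow",(24,150,120),(35,255,255),(380,230,460,285),136),("red",(0,180,120),(6,255,255),(450,240,530,290),136)]:
    for p in blobs(t,lo,hi,b,30): print(n,len(p),rect(t,p,z))
E
```

```text
702 [212  53] [244  78] [458.6  25.4  53. ] [29.9 22.5  0. ]
655 [409  53] [439  79] [625.9  37.8  53. ] [27.7 25.6  0. ]
614 [215 158] [245 180] [465.3 -65.2  53. ] [27.3 20.3  0. ]
555 [408 157] [438 179] [632.7 -52.1  53. ] [28.7 18.7  0. ]
[[483.6  62.9  41. ]
 [494.8 -91.3  41. ]
 [596.9  72.9  41. ]
 [610.1 -80.3  41. ]] [546.37214924  -8.92517435  41.        ]
yellow 168 [516.5, -261.5, 87.7, 12.2, 1.466]
red 123 [498.4, -410.6, 80.2, 12.0, 1.481]
```

View pics/top3.png

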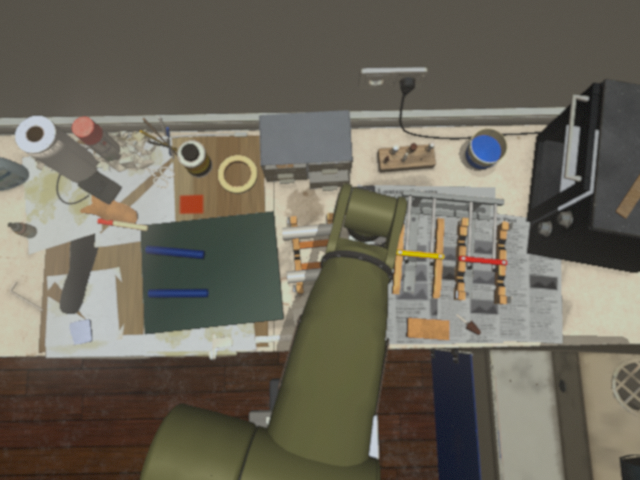

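The frames hang where they did before. I'll approach the spacer.

>>> {"method": "move_arm", "body": {
  "dp": [
    [0,-20,40],
    [-8,-50,29],
    [-8,-55,0],
    [-8,-55,0],
    [-8,-55,0],
    [-8,-55,0],
    [-2,-8,0],
    [0,0,0],
    [0,0,0]
  ],
  "rotation": [
    [0,0,0],
    [0,0,-0.08],
    [0,0,-0.08],
    [0,0,0],
    [0,0,0],
    [0,0,0],
    [0,0,0],
    [0,0,0],
    [0,0,0]
  ],
  "hand": [0.8,0.8,0.8,0.8,0.8,0.8,0.8,0.8,0.8]
}}

```text
clock: 12.15
eef_pos: [500.7, -407.7, 260.8]
eef_rot: [3.141, 0.0, 1.487]
wrist_force: [0.3, 0.4, -1.0]
finger_gap: 74.9
finger_force: 0.0
```

```bash
cat > bar.py <<'E'
from h import *; import sys
def bar(lo,hi,z,box=(200,60,440,460),name=None):
    s=manip.read_state(); print(s["clock"],s["eef_pos"].round(1),s["eef_rot"].round(3))
    c=wrist()
    if name: cv2.imwrite(f"pics/{name}.png",c["image"][:,:,::-1])
    for p in blobs(c,lo,hi,box,100):
        q=wray(c,p,z)[:,:2]; r=cv2.minAreaRect(q.astype(np.float32))
        e=q[q[:,1]>q[:,1].max()-4].mean(0); f=q[q[:,1]<q[:,1].min()+4].mean(0); d=e-f
        print(len(p),p.min(0),p.max(0),"rect",np.round(r[0],1),np.round(r[1],1),"ends",e.round(1),f.round(1),"ang",round(float(np.arctan2(d[1],d[0])),3))
E
python3 - <<'E'
from bar import *
bar((0,180,80),(6,255,255),136,name="w4")
E
```

```text
12.15 [ 500.7 -407.7  260.8] [3.141 0.    1.487]
452 [313 168] [328 222] rect [ 507.9 -375.6] [45.4 12.3] ends [ 509.5 -355.6] [ 505.3 -396. ] ang 1.468
779 [310 226] [324 296] rect [ 500.1 -433.6] [64.7 12.3] ends [ 502.8 -404.1] [ 497.1 -463.8] ang 1.476
```

View pics/w4.png

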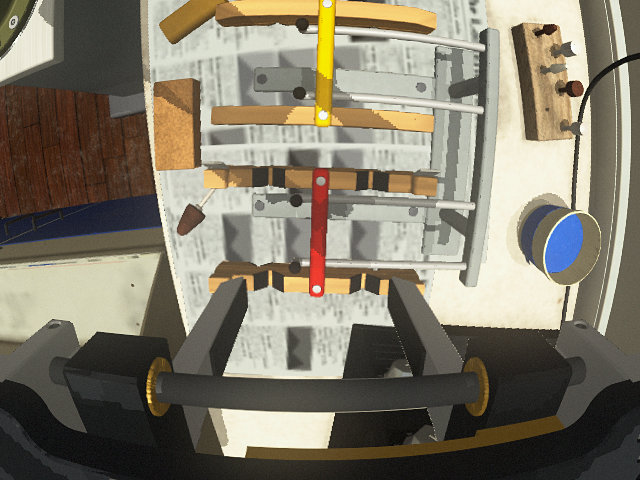

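The red bar runs from (320,168) to (317,296), with its centre at about (503,-410).

>>> {"method": "move_arm", "body": {
  "dp": [
    [2.5,-2,-50],
    [0,0,-50],
    [0,0,-40],
    [0,0,-11],
    [0,0,0],
    [0,0,0],
    [0,0,0],
    [0,0,0],
    [0,0,0],
    [0,0,0]
  ],
  "rotation": [
    [0,0,-0.01],
    [0,0,0],
    [0,0,0],
    [0,0,0],
    [0,0,0],
    [0,0,0],
    [0,0,0],
    [0,0,0],
    [0,0,0],
    [0,0,0]
  ],
  "hand": [0.6,0.6,0.5,0.5,0.05,0.05,0.05,0.05,0.05,0.05],
  "newtons": 40
}}

```text
clock: 13.45
eef_pos: [502.7, -411.6, 110.4]
eef_rot: [3.141, 0.001, 1.475]
wrist_force: [-2.8, 0.6, 6.5]
finger_gap: 13.7
finger_force: 40.0
```

>>> {"method": "move_arm", "body": {
  "dp": [
    [0,0,0],
    [0,0,0],
    [0,0,15],
    [0,0,20],
    [0,0,0]
  ],
  "rotation": [
    [0,0,0],
    [0,0,0],
    [0,0,0],
    [0,0,0],
    [0,0,0]
  ],
  "hand": [0.05,0.05,0.05,0.05,0.05]
}}

```text
clock: 14.08
eef_pos: [503.0, -411.8, 146.3]
eef_rot: [3.139, 0.002, 1.475]
wrist_force: [0.4, -0.3, -3.6]
finger_gap: 13.7
finger_force: 40.0
```

>>> {"method": "move_arm", "body": {
  "dp": [
    [-40,4,0],
    [-35,3,5],
    [0,0,50],
    [4,50,10],
    [15,55,0],
    [18,55,0],
    [18,55,0],
    [18,55,0],
    [18,55,0],
    [20,55,0]
  ],
  "rotation": [
    [0,0,0],
    [0,0,0],
    [0,0,0],
    [0,0,0.04],
    [0,0,0.04],
    [0,0,0.04],
    [0,0,0.05],
    [0,0,0],
    [0,0,0],
    [0,0,0]
  ],
  "hand": [0.05,0.05,0.05,0.05,0.05,0.05,0.05,0.05,0.05,0.05]
}}

```text
clock: 15.32
eef_pos: [538.6, -22.5, 209.0]
eef_rot: [-3.141, -0.0, 1.645]
wrist_force: [1.2, -0.1, -2.8]
finger_gap: 13.8
finger_force: 40.0
```

>>> {"method": "move_arm", "body": {
  "dp": [
    [5.5,10,0],
    [0,0,-50],
    [0,0,-45],
    [0,0,0],
    [0,0,0]
  ],
  "rotation": [
    [0,0,0],
    [0,0,0],
    [0,0,0],
    [0,0,0],
    [0,0,0]
  ],
  "hand": [0.05,0.05,0.05,0.05,0.05]
}}

```text
clock: 15.95
eef_pos: [544.8, -14.8, 116.2]
eef_rot: [3.14, 0.0, 1.644]
wrist_force: [-0.4, -0.3, -1.3]
finger_gap: 13.4
finger_force: 40.0
```

```bash
python3 - <<'E'
from bar import *
bar((0,180,80),(6,255,255),122,name="w5")
E
```

```text
15.95 [544.8 -14.8 116.2] [3.14  0.    1.644]
5154 [303 189] [333 378] rect [546.3 -11.5] [ 15.2 107.6] ends [543.2  40.1] [549.5 -63.5] ang 1.632
```

View pics/w5.png

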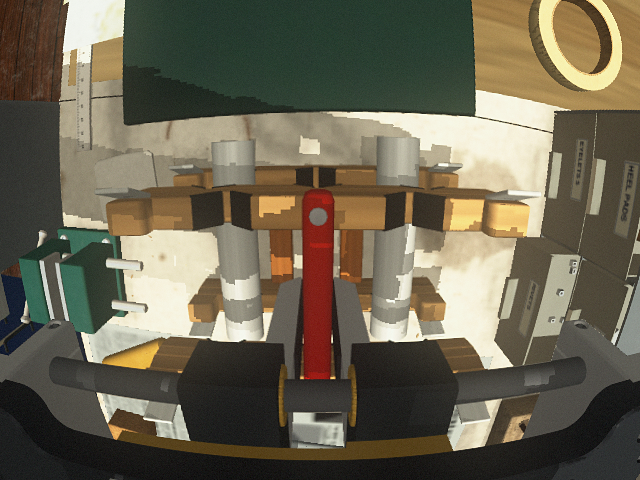

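The spacer is held over the cradle with its Vs in line with both tubes, and the bar is at (318,189)–(318,378).

>>> {"method": "move_arm", "body": {
  "dp": [
    [0,-0.5,-20],
    [0,0,-12],
    [0,0,-6],
    [0,0,-3],
    [0,0,0]
  ],
  "rotation": [
    [0,0,0.01],
    [0,0,0],
    [0,0,0],
    [0,0,0],
    [0,0,0]
  ],
  "hand": [0.05,0.05,0.05,0.05,0.05]
}}

```text
clock: 16.62
eef_pos: [544.2, -14.8, 73.7]
eef_rot: [3.141, 0.0, 1.655]
wrist_force: [0.2, 0.1, -2.1]
finger_gap: 13.5
finger_force: 40.0
```

>>> {"method": "move_arm", "body": {
  "dp": [
    [0,0,-1.5],
    [0,0,-1.5],
    [0,0,0]
  ],
  "rotation": [
    [0,0,0],
    [0,0,0],
    [0,0,0]
  ],
  "hand": [0.05,0.05,0.05]
}}

```text
clock: 17.0
eef_pos: [544.1, -14.9, 70.6]
eef_rot: [3.141, 0.0, 1.655]
wrist_force: [-0.1, 0.3, -1.5]
finger_gap: 13.6
finger_force: 40.0
```

>>> {"method": "move_arm", "body": {
  "dp": [
    [0,0,-1],
    [0,0,0],
    [0,0,0]
  ],
  "rotation": [
    [0,0,0],
    [0,0,0],
    [0,0,0]
  ],
  "hand": [0.05,0.05,0.05]
}}

```text
clock: 17.38
eef_pos: [544.2, -14.9, 70.5]
eef_rot: [3.141, 0.0, 1.655]
wrist_force: [-7.6, 0.4, 12.0]
finger_gap: 13.6
finger_force: 40.0
```

>>> {"method": "move_arm", "body": {
  "dp": [
    [0,0,0],
    [0,0,0],
    [0,0,30],
    [0,0,50],
    [0,20,55],
    [-8,55,5],
    [-8,55,0],
    [-8,55,0],
    [-10,55,0],
    [-10,45,0]
  ],
  "rotation": [
    [0,0,0],
    [0,0,0],
    [0,0,0],
    [0,0,0],
    [0,0,-0.05],
    [0,0,-0.1],
    [0,0,0],
    [0,0,0],
    [0,0,0],
    [0,0,0]
  ],
  "hand": [0.35,0.35,0.35,0.35,0.5,0.7,0.7,0.7,0.7,0.7],
  "newtons": 20
}}

```text
clock: 18.62
eef_pos: [499.4, 272.2, 209.4]
eef_rot: [3.142, -0.0, 1.505]
wrist_force: [0.0, 0.8, 0.5]
finger_gap: 65.4
finger_force: 0.0
```

```bash
python3 - <<'E'
from bar import *; import pickle
bar((100,70,25),(130,255,255),21,box=(150,60,480,330))
t=camera("top"); pickle.dump(t,open("top5.pkl","wb")); cv2.imwrite("pics/top5.png",cv2.resize(t["image"][190:350,130:530,::-1],None,fx=2,fy=2,interpolation=cv2.INTER_CUBIC))
for b in blobs(t,(0,180,120),(6,255,255),(285,215,350,300),30): print(rect(t,b,96))
E
```

```text
18.625 [499.4 272.2 209.4] [ 3.142 -0.     1.505]
3360 [353  60] [383 209] rect [556.9 352.3] [151.6  23.2] ends [565.5 425.1] [550.3 278.8] ang 1.467
3384 [245  75] [277 227] rect [450.  341.8] [154.3  23.1] ends [450.8 416.8] [448.8 266.7] ang 1.558
[542.6, -14.3, 81.7, 10.4, -1.49]
```

View pics/top5.png

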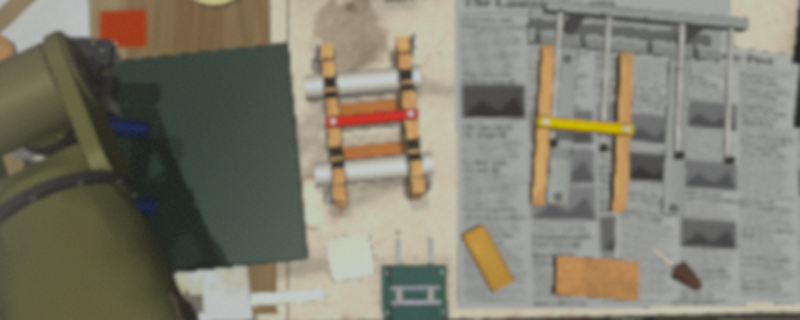

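The spacer sits on the cradle, with its red bar centred between the silver tubes. The chock is still on its fork.

>>> {"method": "move_arm", "body": {
  "dp": [
    [28,39,0],
    [28,40,0],
    [0,0,-50],
    [0,0,-60],
    [0,0,-55],
    [0,0,-25],
    [0,0,-5],
    [0,0,0],
    [0,0,0],
    [0,0,0]
  ],
  "rotation": [
    [0,0,-0.038],
    [0,0,0],
    [0,0,0],
    [0,0,0],
    [0,0,0],
    [0,0,0],
    [0,0,0],
    [0,0,0],
    [0,0,0],
    [0,0,0]
  ],
  "hand": [0.7,0.7,0.7,0.7,0.7,0.7,0.7,0.1,0.1,0.1]
}}

```text
clock: 19.98
eef_pos: [556.5, 349.4, 15.6]
eef_rot: [3.14, -0.001, 1.467]
wrist_force: [0.3, 0.7, 0.7]
finger_gap: 39.0
finger_force: 0.0
```

>>> {"method": "move_arm", "body": {
  "dp": [
    [0,0,0],
    [0,0,0],
    [0,0,0],
    [0,0,0]
  ],
  "rotation": [
    [0,0,0],
    [0,0,0],
    [0,0,0],
    [0,0,0]
  ],
  "hand": [0.1,0.1,0.1,0.1]
}}

```text
clock: 20.48
eef_pos: [556.1, 349.2, 14.7]
eef_rot: [3.141, -0.0, 1.467]
wrist_force: [-1.0, -0.4, 3.4]
finger_gap: 21.5
finger_force: 20.0
```

>>> {"method": "move_arm", "body": {
  "dp": [
    [0,0,50],
    [0,0,50],
    [2,-10,35],
    [5,-55,0],
    [5,-55,0],
    [5,-55,0],
    [5,-55,0],
    [5,-55,0],
    [5,-55,0],
    [0,-20,0]
  ],
  "rotation": [
    [0,0,0],
    [0,0,0],
    [0,0,0.05],
    [0,0,0.05],
    [0,0,0.083],
    [0,0,0],
    [0,0,0],
    [0,0,0],
    [0,0,0],
    [0,0,0]
  ],
  "hand": [0.1,0.1,0.1,0.1,0.1,0.1,0.1,0.1,0.1,0.1]
}}

```text
clock: 21.72
eef_pos: [587.9, -13.5, 149.2]
eef_rot: [-3.141, 0.0, 1.647]
wrist_force: [0.1, -0.1, -0.3]
finger_gap: 21.4
finger_force: 20.0
```

>>> {"method": "move_arm", "body": {
  "dp": [
    [0,0,-30],
    [0,0,-20],
    [0,0,-10],
    [0,0,-3],
    [0,0,0]
  ],
  "rotation": [
    [0,0,0],
    [0,0,0],
    [0,0,0],
    [0,0,0],
    [0,0,0]
  ],
  "hand": [0.1,0.1,0.1,0.1,0.1]
}}

```text
clock: 22.35
eef_pos: [588.3, -10.6, 87.0]
eef_rot: [3.141, 0.0, 1.65]
wrist_force: [0.2, 0.0, -0.5]
finger_gap: 21.2
finger_force: 20.0
```

>>> {"method": "move_arm", "body": {
  "dp": [
    [0,0,-1.5],
    [0,0,-1],
    [0,0,0],
    [0,0,0]
  ],
  "rotation": [
    [0,0,0],
    [0,0,0],
    [0,0,0],
    [0,0,0]
  ],
  "hand": [0.1,0.1,0.1,0.1]
}}

```text
clock: 22.85
eef_pos: [588.1, -10.9, 84.0]
eef_rot: [3.141, 0.0, 1.65]
wrist_force: [0.4, 0.1, -0.2]
finger_gap: 21.4
finger_force: 20.0
```

>>> {"method": "move_arm", "body": {
  "dp": [
    [0,0,-1],
    [0,0,0],
    [0,0,0],
    [0,0,0],
    [0,0,30],
    [0,0,40],
    [-20,50,0],
    [-24,55,0],
    [-24,55,0],
    [-24,55,0]
  ],
  "rotation": [
    [0,0,0],
    [0,0,0],
    [0,0,0],
    [0,0,0],
    [0,0,0],
    [0,0,0],
    [0,0,-0.05],
    [0,0,-0.045],
    [0,0,0],
    [0,0,0]
  ],
  "hand": [0.1,0.38,0.38,0.38,0.38,0.38,0.6,0.7,0.7,0.7]
}}

```text
clock: 24.1
eef_pos: [495.1, 205.7, 153.1]
eef_rot: [3.141, -0.0, 1.555]
wrist_force: [1.2, 0.2, -0.3]
finger_gap: 65.5
finger_force: 0.0
```

>>> {"method": "move_arm", "body": {
  "dp": [
    [-24,55,0],
    [-23,55,0],
    [0,27,-40],
    [0,0,-50],
    [0,0,-35],
    [0,0,-11],
    [0,0,-3],
    [0,0,0],
    [0,0,0],
    [0,0,0]
  ],
  "rotation": [
    [0,0,0],
    [0,0,0],
    [0,0,0],
    [0,0,0],
    [0,0,0],
    [0,0,0],
    [0,0,0],
    [0,0,0],
    [0,0,0],
    [0,0,0]
  ],
  "hand": [0.7,0.7,0.7,0.7,0.7,0.7,0.7,0.1,0.1,0.1]
}}

```text
clock: 25.35
eef_pos: [449.3, 341.3, 14.7]
eef_rot: [3.141, -0.001, 1.555]
wrist_force: [0.3, -0.2, 0.0]
finger_gap: 38.8
finger_force: 0.0
```

>>> {"method": "move_arm", "body": {
  "dp": [
    [0,0,0],
    [0,0,0],
    [0,0,0],
    [0,0,0]
  ],
  "rotation": [
    [0,0,0],
    [0,0,0],
    [0,0,0],
    [0,0,0]
  ],
  "hand": [0.1,0.1,0.1,0.1]
}}

```text
clock: 25.85
eef_pos: [449.0, 341.2, 14.0]
eef_rot: [3.142, -0.0, 1.555]
wrist_force: [-1.0, 1.2, 2.3]
finger_gap: 21.4
finger_force: 20.0
```

>>> {"method": "move_arm", "body": {
  "dp": [
    [0,0,50],
    [0,0,50],
    [3,-10,36],
    [8,-55,0],
    [8,-55,0],
    [8,-55,0],
    [8,-55,0],
    [8,-55,0],
    [8,-55,0],
    [0,-18,0]
  ],
  "rotation": [
    [0,0,0],
    [0,0,0],
    [0,0,0.05],
    [0,0,0.045],
    [0,0,0],
    [0,0,0],
    [0,0,0],
    [0,0,0],
    [0,0,0],
    [0,0,0]
  ],
  "hand": [0.1,0.1,0.1,0.1,0.1,0.1,0.1,0.1,0.1,0.1]
}}

```text
clock: 27.1
eef_pos: [500.0, -19.3, 149.8]
eef_rot: [-3.141, 0.0, 1.647]
wrist_force: [0.8, 1.1, -0.3]
finger_gap: 21.5
finger_force: 20.0
```

>>> {"method": "move_arm", "body": {
  "dp": [
    [0,0,-30],
    [0,0,-20],
    [0,0,-10],
    [0,0,-4],
    [0,0,-2],
    [0,0,0]
  ],
  "rotation": [
    [0,0,0],
    [0,0,0],
    [0,0,0],
    [0,0,0],
    [0,0,0],
    [0,0,0]
  ],
  "hand": [0.1,0.1,0.1,0.1,0.1,0.1]
}}

```text
clock: 27.85
eef_pos: [500.2, -16.8, 84.3]
eef_rot: [3.141, 0.0, 1.65]
wrist_force: [-0.3, -0.3, -0.7]
finger_gap: 21.4
finger_force: 20.0
```

Release it, back off toward the chock, and check.

>>> {"method": "move_arm", "body": {
  "dp": [
    [0,0,-1],
    [0,0,0],
    [0,0,0],
    [0,0,0],
    [0,0,40],
    [0,0,50],
    [20,-40,50],
    [20,-50,20],
    [4,-10,0],
    [0,0,0]
  ],
  "rotation": [
    [0,0,0],
    [0,0,0],
    [0,0,0],
    [0,0,0],
    [0,0,0],
    [0,0,0],
    [0,0,0],
    [0,0,0],
    [0,0,0],
    [0,0,0]
  ],
  "hand": [0.1,0.38,0.38,0.38,0.38,0.38,0.6,0.8,0.8,0.8]
}}

```text
clock: 29.1
eef_pos: [542.3, -114.2, 238.6]
eef_rot: [-3.14, -0.001, 1.649]
wrist_force: [-0.1, 0.3, -0.2]
finger_gap: 71.9
finger_force: 0.0
```

```bash
python3 - <<'E'
from bar import *
bar((0,180,80),(6,255,255),96,box=(150,0,500,330),name="w6")
bar((100,90,40),(130,255,255),90.6,box=(200,0,450,300))
t=camera("top")
for p in blobs(t,(24,150,120),(35,255,255),(370,220,480,340),30): print("yellow",len(p),rect(t,p,136))
E
```

```text
29.1 [ 542.3 -114.2  238.6] [-3.140e+00 -1.000e-03  1.649e+00]
1829 [321  51] [336 180] rect [546.1 -14.2] [ 13.  113.1] ends [542.2  40.1] [549.9 -68.8] ang 1.641
29.15 [ 542.2 -113.5  238.6] [-3.14e+00 -1.00e-03  1.65e+00]
3502 [367  28] [391 196] rect [589.4  -5. ] [ 21.5 152.7] ends [585.2  69.3] [597.3 -79.4] ang 1.652
3093 [266  30] [290 182] rect [501.5  -7.2] [ 21.2 137.1] ends [497.4  59.2] [504.8 -73.7] ang 1.626
yellow 165 [520.7, -267.7, 85.5, 12.2, 1.478]
```

View pics/w6.png

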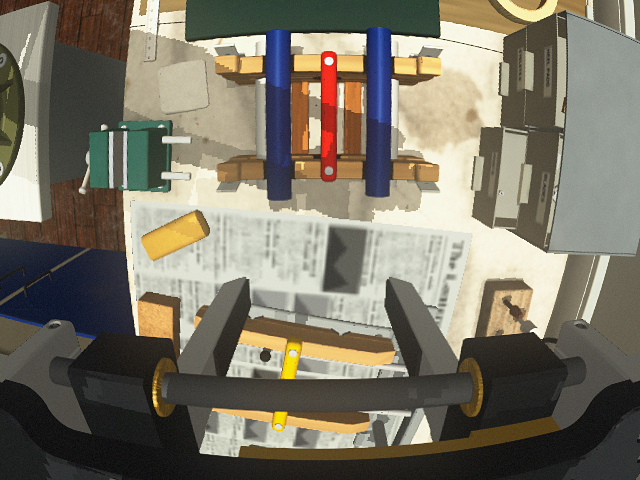

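Both blue tubes lie in the spacer's Vs, at (279,29)–(280,198) and (378,28)–(378,196). The chock's yellow bar seems to have shifted a few mm, so I'll measure it from above.

>>> {"method": "move_arm", "body": {
  "dp": [
    [-7,-50,21],
    [-7,-50,0],
    [-6,-52,0],
    [0,0,0],
    [0,0,0]
  ],
  "rotation": [
    [0,0,-0.06],
    [0,0,-0.06],
    [0,0,-0.05],
    [0,0,0],
    [0,0,0]
  ],
  "hand": [0.8,0.8,0.8,0.8,0.8]
}}

```text
clock: 29.88
eef_pos: [522.7, -265.1, 260.3]
eef_rot: [-3.141, -0.0, 1.481]
wrist_force: [0.2, 0.2, -0.0]
finger_gap: 75.2
finger_force: 0.0
```

```bash
python3 - <<'E'
from bar import *
bar((24,150,90),(35,255,255),136,name="w7")
E
```

```text
29.875 [ 522.7 -265.1  260.3] [-3.141 -0.     1.481]
438 [310 251] [323 296] rect [ 520.7 -301.8] [42.5 11.2] ends [ 521.1 -282.3] [ 518.8 -321.3] ang 1.511
```

View pics/w7.png

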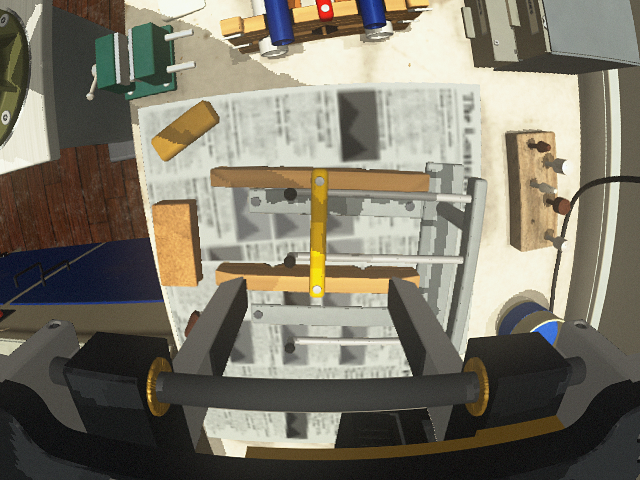

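The chock still hangs level on the left fork, and its bar runs from (320,171) to (317,297).

```bash
python3 - <<'E'
from bar import *
bar((18,120,70),(35,255,255),136,box=(305,165,335,300))
c=wrist(); P=wray(c,[(320,171),(317,297)],136); print(P.round(1),P.mean(0).round(1))
E
```

```text
29.925 [ 522.9 -264.8  260.5] [-3.141 -0.     1.481]
2164 [305 168] [334 297] rect [ 526.5 -267. ] [114.4  25.9] ends [ 530.6 -211.6] [ 518.9 -322. ] ang 1.465
[[ 531.7 -212.4  136. ]
 [ 519.1 -323.7  136. ]] [ 525.4 -268.1  136. ]
```

>>> {"method": "move_arm", "body": {
  "dp": [
    [1.5,-2.5,-50],
    [0,0,-50],
    [0,0,-40],
    [0,0,-10],
    [0,0,0],
    [0,0,0],
    [0,0,0],
    [0,0,0],
    [0,0,0],
    [0,0,0]
  ],
  "rotation": [
    [0,0,-0.02],
    [0,0,0],
    [0,0,0],
    [0,0,0],
    [0,0,0],
    [0,0,0],
    [0,0,0],
    [0,0,0],
    [0,0,0],
    [0,0,0]
  ],
  "hand": [0.6,0.6,0.5,0.5,0.05,0.05,0.05,0.05,0.05,0.05],
  "newtons": 40
}}

```text
clock: 31.28
eef_pos: [524.4, -268.8, 111.4]
eef_rot: [3.141, 0.0, 1.46]
wrist_force: [-1.7, 1.2, 6.8]
finger_gap: 13.9
finger_force: 40.0
```

>>> {"method": "move_arm", "body": {
  "dp": [
    [0,0,0],
    [0,0,0],
    [0,0,15],
    [0,0,20],
    [0,0,0]
  ],
  "rotation": [
    [0,0,0],
    [0,0,0],
    [0,0,0],
    [0,0,0],
    [0,0,0]
  ],
  "hand": [0.05,0.05,0.05,0.05,0.05]
}}

```text
clock: 31.9
eef_pos: [524.8, -268.9, 147.3]
eef_rot: [3.139, 0.001, 1.46]
wrist_force: [0.6, 0.9, -3.4]
finger_gap: 14.2
finger_force: 40.0
```

>>> {"method": "move_arm", "body": {
  "dp": [
    [-40,4,0],
    [-35,3,5],
    [0,0,50],
    [10,47,10],
    [20,50,0],
    [20,50,0],
    [20,50,0],
    [24.5,50,0],
    [0,0,0],
    [0,0,0]
  ],
  "rotation": [
    [0,0,0],
    [0,0,0],
    [0,0,0],
    [0,0,0.05],
    [0,0,0.05],
    [0,0,0.05],
    [0,0,0.035],
    [0,0,0],
    [0,0,0],
    [0,0,0]
  ],
  "hand": [0.05,0.05,0.05,0.05,0.05,0.05,0.05,0.05,0.05,0.05]
}}

```text
clock: 33.15
eef_pos: [543.3, -14.9, 209.9]
eef_rot: [-3.14, 0.0, 1.645]
wrist_force: [-0.5, -0.1, -1.9]
finger_gap: 13.5
finger_force: 40.0
```

>>> {"method": "move_arm", "body": {
  "dp": [
    [0,0,-40],
    [0,0,-15],
    [0,0,0],
    [0,0,0]
  ],
  "rotation": [
    [0,0,0],
    [0,0,0],
    [0,0,0],
    [0,0,0]
  ],
  "hand": [0.05,0.05,0.05,0.05]
}}

```text
clock: 33.65
eef_pos: [544.2, -15.0, 156.8]
eef_rot: [3.14, 0.0, 1.644]
wrist_force: [0.6, 0.6, -2.7]
finger_gap: 13.4
finger_force: 40.0
```

```bash
python3 - <<'E'
from bar import *
bar((18,120,70),(35,255,255),180,box=(290,150,350,400),name="w8")
E
```

```text
33.65 [544.2 -15.  156.8] [3.14  0.    1.644]
5484 [300 188] [335 379] rect [546.1  -3.7] [17.5 97.9] ends [542.   42.8] [547.8 -50.7] ang 1.633
```

View pics/w8.png

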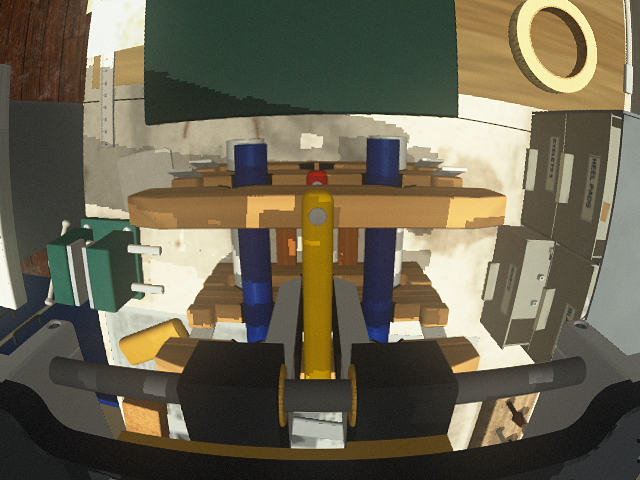

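The chock is held squarely over the blue tubes, with its yellow bar over the spacer's red one.

>>> {"method": "move_arm", "body": {
  "dp": [
    [0,-1,-20],
    [0,0,-10],
    [0,0,-4],
    [0,0,-2],
    [0,0,0]
  ],
  "rotation": [
    [0,0,0],
    [0,0,0],
    [0,0,0],
    [0,0,0],
    [0,0,0]
  ],
  "hand": [0.05,0.05,0.05,0.05,0.05]
}}

```text
clock: 34.33
eef_pos: [543.8, -15.6, 119.9]
eef_rot: [3.141, 0.0, 1.645]
wrist_force: [-0.0, -0.4, -2.6]
finger_gap: 13.9
finger_force: 40.0
```

>>> {"method": "move_arm", "body": {
  "dp": [
    [0,0,-1.5],
    [0,0,0],
    [0,0,0]
  ],
  "rotation": [
    [0,0,0],
    [0,0,0],
    [0,0,0]
  ],
  "hand": [0.05,0.05,0.05]
}}

```text
clock: 34.7
eef_pos: [543.8, -15.6, 118.2]
eef_rot: [3.141, 0.0, 1.645]
wrist_force: [0.3, -0.7, -2.0]
finger_gap: 13.9
finger_force: 40.0
```

>>> {"method": "move_arm", "body": {
  "dp": [
    [0,0,-1],
    [0,0,0],
    [0,0,0]
  ],
  "rotation": [
    [0,0,0],
    [0,0,0],
    [0,0,0]
  ],
  "hand": [0.05,0.05,0.05]
}}

```text
clock: 35.08
eef_pos: [543.8, -15.6, 118.0]
eef_rot: [3.141, 0.0, 1.645]
wrist_force: [-4.1, 0.4, 8.1]
finger_gap: 14.0
finger_force: 40.0
```

Contact came at the expected height (118). Release and retreat.

>>> {"method": "move_arm", "body": {
  "dp": [
    [0,0,0],
    [0,0,0],
    [0,0,0],
    [0,0,40],
    [0,0,50],
    [0,-30,50],
    [-30,-50,0],
    [-40,-50,0],
    [-40,-50,0],
    [-30,-50,0]
  ],
  "rotation": [
    [0,0,0],
    [0,0,0],
    [0,0,0],
    [0,0,0],
    [0,0,0],
    [0,0,0],
    [0,0,0],
    [0,0,0],
    [0,0,0],
    [0,0,0]
  ],
  "hand": [0.35,0.35,0.35,0.35,0.5,0.5,0.5,0.5,0.5,0.5]
}}

```text
clock: 36.33
eef_pos: [404.1, -244.5, 257.3]
eef_rot: [3.141, 0.0, 1.645]
wrist_force: [0.6, -0.5, 0.0]
finger_gap: 46.9
finger_force: 0.0
```

```bash
python3 - <<'E'
from h import *
t=camera("top"); s=camera("scene")
for p in blobs(t,(24,150,120),(35,255,255),(280,200,360,310),30): print("yellow",len(p),rect(t,p,142))
a=cv2.resize(t["image"][190:310,270:370],None,fx=4,fy=4,interpolation=cv2.INTER_CUBIC)
b=cv2.resize(s["image"][200:320,270:370],None,fx=4,fy=4,interpolation=cv2.INTER_CUBIC)
cv2.imwrite("pics/end.png",np.hstack([a,b])[:,:,::-1])
E
```

```text
yellow 177 [541.5, -16.1, 85.8, 11.6, -1.495]
```

View pics/end.png

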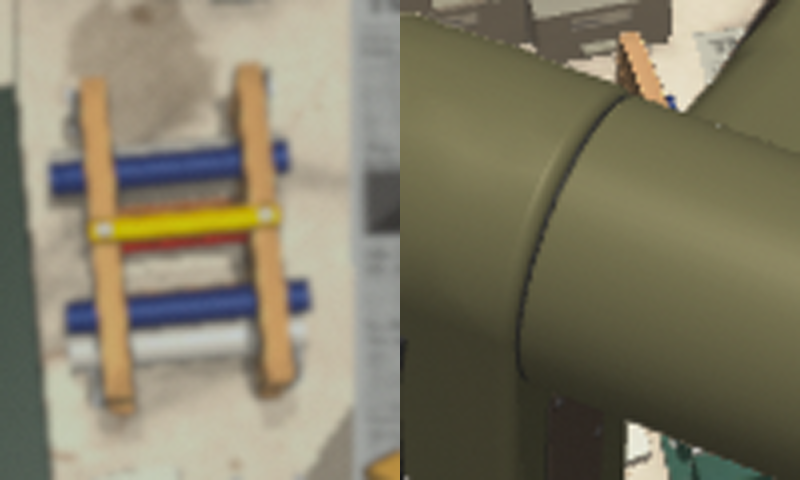

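In the top view the stack is square: the chock is level over both blue tubes, with its yellow bar at crop (185,222) above the red one. The scene view is blocked by the arm. I'm handing in.

```bash
python3 -c "
from cell import manip
print(manip.sign_off())"
```

```text
the job is handed in; nothing more can be done
None
```

The job is handed in at about 36 s of robot time: both silver tubes lie in the cradle's outer Vs under the spacer frame, and both blue tubes lie on the spacer under the top chock. The last top view showed the stack square, but no verdict came back, and I couldn't check it side-on because the arm blocked the scene camera.

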